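# Right the fallen square and hold it in the jig corner

## Task

The steel square has fallen on its back: stand it up again with its blade upright, bring it to the jig and press it into the corner between base plate and upright, stock flat on the plate and its back edge flush against the middle of the upright's open face. Keep it pressed there, both faces touching, and finish while still holding it: do not let go. Leave the other things on the bench where they are.

Things in the scene. Friction and masses are not known exactly. Their poses are not given: they have to be found in the camera images.
- square: Loose steel square, an L, 0.45-0.78 kg. Origin: the heel (outer corner, mid thickness); x along the stock to its toe, z up the blade. Dark stock x 0 to 85, y -15 to 15, z 0 to 30 mm. Back = x 0 plane (blade edge and stock end flush), underside = z 0 plane. Mass centre x 34, z 39. At the start it lies on its back: x up (stock stands 85 mm high), z level (blade along the bench, 30 mm high).
- square_top (a point): Middle of the end face of the square's bright blade, 15, 0, 150 mm from the heel in the square's axes, which it shares. Blade: x 0 to 30, y -5 to 5, z 30 to 150 mm; 10 mm thick between its flat sides.
- upright: Fixed aluminium post standing on the base plate, 40 deep (x -40 to 0), 70 wide (y -35 to 35), 140 mm tall. Origin at the foot of its open face, mid width, on the plate's top: the corner to press into. x points out of that face, over the free part of the plate; z up.
- plate: Fixed wooden base plate of the jig, 180 (x) by 140 (y) by 12 mm thick, on the bench. Origin at the centre of its underside, its axes parallel to the upright's. The post stands towards its -x end; at least 115 mm of plate is free in front of the post's face.
- tray: Bystander: grey open plastic tray, 100 x 70 x 25 mm, origin at the centre of its underside.
- tin: Bystander: low round metal tin, 64 mm diameter, 45 mm tall, origin at the centre of its underside.
- ring: Bystander: flat aluminium ring, 56 mm outside, 12 mm thick, origin at the centre of its underside.
- driver: Bystander: black-handled screwdriver lying on the bench, about 200 mm long, along its own x.

How it is judged:
On the way, in this order (a step that is already met when the one before it is completed fails the run):
1. the square is upright again (blade within 6 degrees of vertical) (angle between square's own z axis and vertical below 0.1 rad), for 0.2 s.
2. the square sits in the corner, touching plate and upright, pressed by the fingers (x of square in the frame of upright between -0.003 and 0.003 m and y of square in the frame of upright between -0.02 and 0.02 m and z of square in the frame of upright between -0.003 and 0.003 m and angle between square's own z axis and vertical below 0.03 rad and angle between the x axis of square and the x axis of upright, either way round below 0.04 rad and contact force between square and plate above 1 N and contact force between square and upright above 2 N and contact force between the fingers and square above 1 N), for 0.2 s.
At the end, for the whole second after the job is handed in: Held at rest in the corner: heel within 3 mm of the upright's face and plate top, within 20 mm of the face's middle; blade within 1.7 deg of vertical, square to the face within 2.3 deg; at least 2 N on the upright, 1 N on the plate, 1 N from the fingers; bystanders within 30 mm (all of step 2 and linear speed of square below 0.02 m/s); the arm keeps its last pose, push and grip.
It fails at once if the tray is moved by more than 30 mm (distance of tray from where it was at the start of the episode above 0.03 m).
It fails at once if the tin is moved by more than 30 mm (distance of tin from where it was at the start of the episode above 0.03 m).
It fails at once if the ring is moved by more than 30 mm (distance of ring from where it was at the start of the episode above 0.03 m).
It fails at once if the driver is moved by more than 30 mm (distance of driver from where it was at the start of the episode above 0.03 m).
It also fails if it takes over 67 s, if anything falls off the work surface, if the arm or the gripper's body presses on something with over 40 N, if the wrist force passes 120 N, or if a joint passes its speed limit or range.

## Robot

A 7-joint arm with a two-finger parallel gripper is mounted at the origin on the work surface. World frame = base frame: x ahead of the robot, y to its left, z up, the work surface at z = 0. Lengths are in m, angles in rad, forces in N, time in s.
With the tool pointing down it reaches from about 0.425 to 0.925 m from the base axis. Payload 6.8 kg.
Tool frame: the origin (TCP) lies midway between the tips of the shut fingers; the grasp point (between the pads) lies 19 mm behind it; z points along the fingers, y is the line along which they close (so a half turn about z gives the same grasp; the last joint's range is limited). The gripper opens to 85 mm and grips with 20 to 120 N. Pads are 22 mm wide; open, the fingers measure 114 mm over their backs; the gripper's body (76 mm by 85 mm) begins 54 mm behind the grasp point. The pads swing forward as they close: fully open they stand 13 mm farther back than shut.
Start: joints at [-1.212, 0.477, 0.022, 1.555, -0.011, 1.109, -0.083], TCP at [0.304, 0.603, 0.231] pointing down, gripper open.
Joint ranges: [-2.96, 2.96], [-0.34, 2.1], [-1.41, 1.46], [0.24, 2.44], [-1.37, 4.51], [0.17, 1.92], [-2.96, 2.96]. Speed limits (rad/s): [2.39, 2.39, 3.14, 3.14, 3.14, 3.14, 3.14].

## Interface

Orientations are given as a rotation vector (axis times angle).
In Python, from bench import status, vision, r gives the robot as it stands. The module is installed in compiled form; this text tells all that it offers.
- The arm moves only by the shell command python3 -m handwheel 'ROWS' [OPENING] [FORCE]. ROWS is JSON, a list of rows, each an object with "dp": the shift along the tool's x, y, z in m, a list of three; "delta_rot": the turn, a rotation vector about the tool's x, y, z in rad, a list of three. In form: [{"dp": [x, y, z], "delta_rot": [rx, ry, rz]}, ...]. A call has 1 to 12 rows; each row is the pose to reach, as a shift and turn from the pose commanded when the call began, along the tool's axes at that moment; what a row does not reach only later rows make up. A row lasts 1/8 s, in which the tool goes at most 62.5 mm and 10.7 degrees, less where a joint would pass 70% of its speed; a pose out of reach is approached as far as the arm can. A call with a gripper value outside its range is refused whole. OPENING is the opening, from 0 (shut) to 1 (fully open), set as the call begins (- or left out, the last holds). The fingers move at their own pace and stop on an object; FORCE is the grip in N (left out, the last holds). Time passes only in rows, so rows that repeat a pose let the fingers close. It gives the time, the measured TCP pose, the force, the opening and the grip force at its end, in the units of the state.
- status.get_obs(): the state, without advancing time (a new reading comes with each control period).
- vision.grab_frame(name): name is "scene" or "top" or "wrist"; returns a dict with "img" (480x640x3 uint8, blue, green, red), "fovy" (degrees; the focal length in pixels is half the picture's height over the tangent of half this angle, whatever the lens; pixels are square), "cx", "cy" (the principal point, pixels), "world_from_camera" (4x4, takes a point from camera to world coordinates). Camera axes: x right, y up, looking along -z (the intrinsics and any distortion apply to the point x, -y, -z); pixel columns grow to the right and rows downward; lengths in m; the calibration is good to about 2 mm. The wrist camera is an equidistant fisheye: a pixel r from the principal point sees the ray r / f radians off the axis. A picture is of the moment at which its call begins. There is no depth.
- r.hand_in(): hands the job in; it is judged then, once.
The state is a dict: "clock": time; "joints": joint angles; "qvel": joint speeds; "tau": joint torques, N m; "tcp_pos": TCP position; "orientation": TCP orientation; "contact_force": force on the tool from outside, world axes, zero at the start; "moment": the same for the moment, N m; "grip_width": finger opening in m; "gripper_force": force on a finger pad.
Only numpy, scipy, OpenCV 4.12 (cv2) and the standard library are available. Lean on these libraries where they do the work, as an engineer would, in place of code of your own. Each camera call takes 0.05 s, during which the arm holds its last target. There are 200 camera calls.

## Working session

There is one attempt and no reset: what is moved stays moved. The work goes in short steps, Python scripts to look and compute and a shell command to move; the robot and the scene stay as the last step left them, time stands still between calls to the robot, and variables do not carry over. Pictures are saved under pics/ and viewed, at most 10 in all, crops included, and the job is handed in when it is done.

```bash
mkdir -p pics; cat > h.py <<'E'
import numpy as np, cv2
from scipy.spatial.transform import Rotation as R
from bench import status, vision, r
def grab(n,save=None):
    f=vision.grab_frame(n)
    if save: cv2.imwrite('pics/'+save,f['img'])
    return f
def ray(f,u,v,fish=False):
    F=240/np.tan(np.radians(f['fovy'])/2); a=np.array([u-f['cx'],v-f['cy']])
    if fish:
        rr=np.hypot(*a); t=rr/F; d=np.array([a[0]/rr*np.sin(t),-a[1]/rr*np.sin(t),-np.cos(t)]) if rr>0 else np.array([0,0,-1.])
    else: d=np.array([a[0]/F,-a[1]/F,-1.]); d/=np.linalg.norm(d)
    T=np.array(f['world_from_camera']); return T[:3,3],T[:3,:3]@d
def onz(f,u,v,z,fish=False):
    o,d=ray(f,u,v,fish); return o+d*(z-o[2])/d[2]
def state():
    s=status.get_obs(); 
    return s
E
python3 - <<'E'
from h import *
for n in('scene','top','wrist'):
    f=grab(n,n+'0.png'); print(n,f['fovy'],f['cx'],f['cy'],np.round(f['world_from_camera'],3).tolist())
s=state();print({k:np.round(v,3).tolist() for k,v in s.items()})
E
```

```text
scene 47.973860959296765 324.8393191754806 235.7836118404739 [[0.727, -0.366, 0.58, 1.296], [0.686, 0.368, -0.628, -0.763], [0.016, 0.855, 0.519, 0.676], [0.0, 0.0, 0.0, 1.0]]
top 52.34012169675317 315.5326548066366 233.09016599602157 [[-0.019, 0.981, -0.193, 0.303], [-1.0, -0.021, -0.011, -0.001], [-0.015, 0.193, 0.981, 1.354], [0.0, 0.0, 0.0, 1.0]]
wrist 65.70646984690485 318.50689721219004 237.5229369987149 [[0.449, -0.857, -0.253, 0.24], [0.894, 0.43, 0.128, 0.635], [-0.001, -0.284, 0.959, 0.372], [0.0, 0.0, 0.0, 1.0]]
{'clock': 0.15, 'joints': [-1.212, 0.478, 0.022, 1.556, -0.012, 1.109, -0.083], 'qvel': [0.002, -0.001, 0.001, -0.003, 0.001, -0.0, 0.0], 'tau': [0.001, -59.693, 1.609, -28.149, 0.013, 0.007, -0.0], 'tcp_pos': [0.304, 0.602, 0.231], 'orientation': [-0.726, -3.056, 0.002], 'contact_force': [-0.524, 0.471, 1.193], 'moment': [0.011, 0.028, -0.013], 'gripper_force': 0.0, 'grip_width': 0.085}
```

View pics/top0.png

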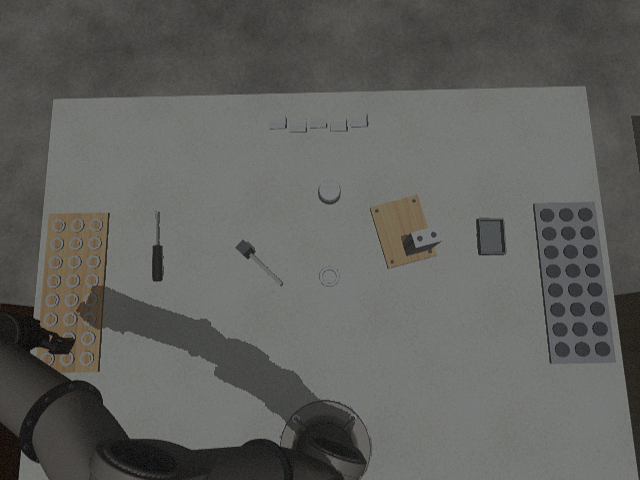

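View pics/scene0.png

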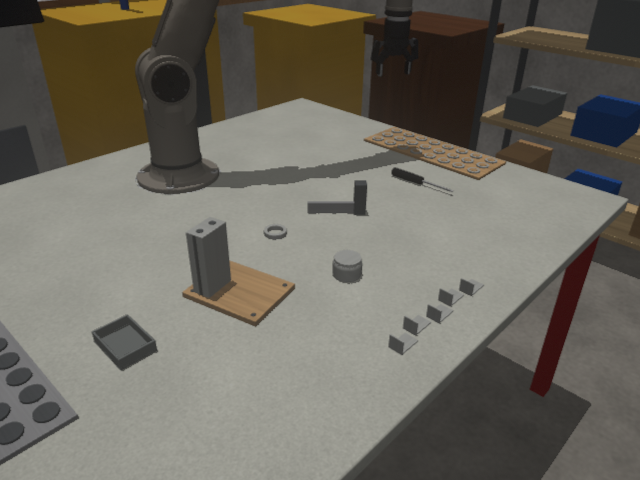

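The top view shows the square at about (245,247)→(281,284), stock end up-left. The plate spans about (370,195)–(440,268), with the post at about (425,240). Ring is at (329,276), tin (329,191), driver (157,245) and tray (491,236). The scene view shows the same layout, with the stock standing at (360,197) and the blade end at (308,208). I'll make one mosaic of enlarged crops to pick the edges.

```bash
python3 - <<'E'
from h import *
t=cv2.imread('pics/top0.png');s=cv2.imread('pics/scene0.png')
def c(im,x,y,w,h): return cv2.convertScaleAbs(cv2.resize(im[y:y+h,x:x+w],(400,300),interpolation=cv2.INTER_CUBIC),alpha=1.5)
m=np.vstack([np.hstack([c(t,220,225,80,60),c(t,360,190,100,75+0)]),np.hstack([c(s,290,165,100,75),c(s,170,205,140,105)])])
cv2.imwrite('pics/m.png',m)
E
```

```text
(no output)
```

View pics/m.png

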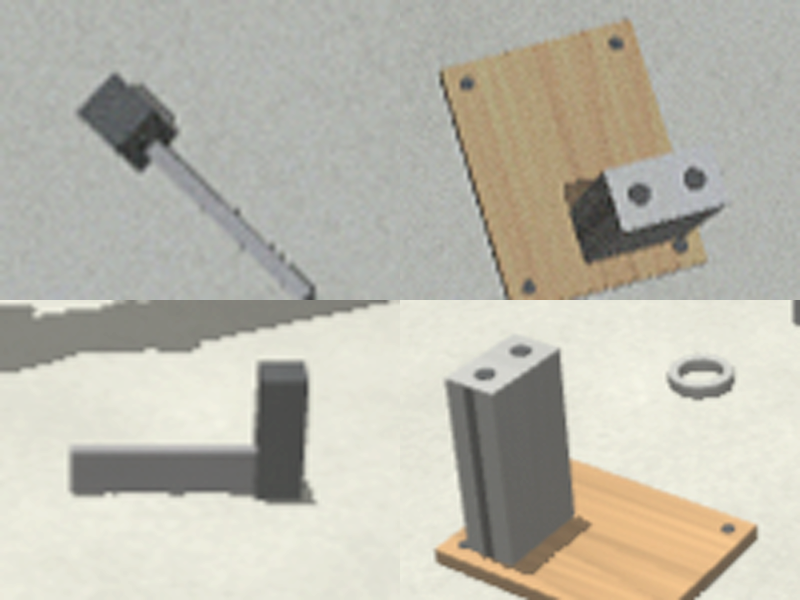

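The mosaic shows these points:
- **Top view:** blade line from tile (155,145) to (313,290), and stock top corner near (118,74). Post top face corners are (607,168), (715,148), (725,205), (622,230). Plate corners are (442,70), (630,20), (707,262).
- **Scene view:** post top corners are (447,380), (515,335), (560,350), (497,395). Blade end is at (71,449–493) and the stock right side at (303,500).

So the open face looks away from the robot, and the blade runs back toward it.

```bash
python3 - <<'E'
from h import *
import h
f={}
for n in('scene','top'): f[n]=grab(n)
T=lambda x,y:(360+(x-400)/4-.4,190+y/4-.4)
S4=lambda x,y:(170+(x-400)/2.857-.3,205+(y-300)/2.857-.3)
A=lambda x,y:(220+x/5-.4,225+y/5-.4)
S3=lambda x,y:(290+x/4-.4,165+(y-300)/4-.4)
p=lambda n,l,z,t:[print(n,t,np.round(onz(f[n],*q,z),4)) for q in l]
p('top',[T(607,168),T(622,230),T(725,205),T(715,148)],.152,'post FL BL BR FR')
p('scene',[S4(447,380),S4(497,395),S4(560,350),S4(515,335)],.152,'post BR FR FL BL')
p('scene',[S4(512,567),S4(577,515)],.012,'post foot FR FL')
# plate mask
for n in f:
    im=f[n]['img']; hsv=cv2.cvtColor(im,cv2.COLOR_BGR2HSV); m=cv2.inRange(hsv,(8,60,40),(25,255,255))
    roi=np.zeros_like(m); 
    if n=='top': roi[185:280,360:450]=255
    else: roi[240:325,175:300]=255
    c=max(cv2.findContours(m&roi,0,1)[0],key=cv2.contourArea); c=cv2.approxPolyDP(cv2.convexHull(c),2.5,True)
    p(n,c[:,0].astype(float),.012,'plate')
p('top',[A(152,150),A(300,300),A(160,143),A(313,290)],.03,'blade top edges')
p('top',[A(118,74),A(80,112),A(135,165)],.085,'stock top')
p('scene',[S3(71,450),S3(255,450)],.03,'blade near top edge end')
p('scene',[S3(71,493),S3(258,497),S3(303,500)],.0,'bench: blade end,stock')
p('scene',[S3(258,363),S3(305,363),S3(257,380),S3(305,380)],.085,'stock top')
E
```

```text
top post FL BL BR FR [ 0.5378 -0.2275  0.152 ]
top post FL BL BR FR [ 0.4983 -0.2346  0.152 ]
top post FL BL BR FR [ 0.5127 -0.2995  0.152 ]
top post FL BL BR FR [ 0.5491 -0.2957  0.152 ]
scene post BR FR FL BL [ 0.5182 -0.3041  0.152 ]
scene post BR FR FL BL [ 0.5568 -0.2923  0.152 ]
scene post BR FR FL BL [ 0.5388 -0.2275  0.152 ]
scene post BR FR FL BL [ 0.5004 -0.2365  0.152 ]
scene post foot FR FL [ 0.5541 -0.2947  0.012 ]
scene post foot FR FL [ 0.5376 -0.2249  0.012 ]
scene plate [ 0.498  -0.3171  0.012 ]
scene plate [ 0.4777 -0.1849  0.012 ]
scene plate [ 0.64   -0.1438  0.012 ]
scene plate [ 0.6528 -0.1645  0.012 ]
scene plate [ 0.6812 -0.2789  0.012 ]
scene plate [ 0.5229 -0.3246  0.012 ]
top plate [ 0.6706 -0.2758  0.012 ]
top plate [ 0.4978 -0.3154  0.012 ]
top plate [ 0.4671 -0.1841  0.012 ]
top plate [ 0.6356 -0.1412  0.012 ]
top blade top edges [0.5069 0.1948 0.03  ]
top blade top edges [0.4231 0.1138 0.03  ]
top blade top edges [0.5107 0.1904 0.03  ]
top blade top edges [0.4283 0.1067 0.03  ]
top stock top [0.5395 0.205  0.085 ]
top stock top [0.5195 0.2249 0.085 ]
top stock top [0.4907 0.1955 0.085 ]
scene blade near top edge end [0.4272 0.1087 0.03  ]
scene blade near top edge end [0.5109 0.1926 0.03  ]
scene bench: blade end,stock [0.4292 0.1067 0.    ]
scene bench: blade end,stock [0.5186 0.1887 0.    ]
scene bench: blade end,stock [0.5418 0.2063 0.    ]
scene stock top [0.5012 0.2031 0.085 ]
scene stock top [0.5223 0.2244 0.085 ]
scene stock top [0.5169 0.1838 0.085 ]
scene stock top [0.5382 0.2053 0.085 ]
```

```bash
cat >> h.py <<'E'
B=np.radians(45.0)   # heading of -b (from blade end to stock)
def go(p,rot,tag=''):
    s=state(); R0=R.from_rotvec(s['orientation']); 
    print(tag,'dp',np.round(R0.inv().apply(np.array(p)-s['tcp_pos']),4).tolist(),'rot',np.round((R0.inv()*rot).as_rotvec(),4).tolist())
def frame(z,y):
    z=np.array(z)/np.linalg.norm(z); y=np.array(y)-z*np.dot(y,z); y/=np.linalg.norm(y)
    return R.from_matrix(np.c_[np.cross(y,z),y,z])
E
python3 - <<'E'
from h import *
s=state();print(np.round(R.from_rotvec(s['orientation']).as_matrix(),3))
u=np.array([np.cos(B),np.sin(B),0]); y=np.array([u[1],-u[0],0]); t=np.radians(25)
z=u*np.sin(t)-[0,0,np.cos(t)]
g=np.array([.5303,.215,0])-u*.080+[0,0,.0245]; tcp=g+.019*z; print(g,tcp)
for sg in(1,-1): go(tcp-.12*z,frame(z,sg*y),sg)
E
```

```text
[[-0.893  0.45  -0.   ]
 [ 0.45   0.893 -0.001]
 [-0.    -0.001 -1.   ]]
[0.47373146 0.15843146 0.0245    ] [0.47940935 0.16410935 0.00728015]
1 dp [-0.3384, -0.3605, 0.1151] rot [-0.4118, 0.2983, 1.8552]
-1 dp [-0.3384, -0.3605, 0.1151] rot [-0.2737, -0.3779, -1.231]
```

```bash
python3 -m handwheel '[{"dp":[-0.06,-0.065,0.0],"delta_rot":[-0.04,-0.055,-0.18]},{"dp":[-0.12,-0.13,0.02],"delta_rot":[-0.08,-0.11,-0.36]},{"dp":[-0.18,-0.19,0.04],"delta_rot":[-0.12,-0.165,-0.54]},{"dp":[-0.24,-0.25,0.06],"delta_rot":[-0.16,-0.22,-0.72]},{"dp":[-0.3,-0.32,0.08],"delta_rot":[-0.2,-0.275,-0.9]},{"dp":[-0.3384,-0.3605,0.1],"delta_rot":[-0.24,-0.33,-1.08]},{"dp":[-0.3384,-0.3605,0.1151],"delta_rot":[-0.2737,-0.3779,-1.231]},{"dp":[-0.3384,-0.3605,0.1151],"delta_rot":[-0.2737,-0.3779,-1.231]},{"dp":[-0.3384,-0.3605,0.1151],"delta_rot":[-0.2737,-0.3779,-1.231]},{"dp":[-0.3384,-0.3605,0.1151],"delta_rot":[-0.2737,-0.3779,-1.231]},{"dp":[-0.3384,-0.3605,0.1151],"delta_rot":[-0.2737,-0.3779,-1.231]},{"dp":[-0.3384,-0.3605,0.1151],"delta_rot":[-0.2737,-0.3779,-1.231]}]' 1 60
python3 - <<'E'
from h import *
grab('wrist','w1.png')
s=state();print({k:np.round(v,3).tolist() for k,v in s.items()})
u=np.array([np.cos(B),np.sin(B),0]); y=-np.array([u[1],-u[0],0]); t=np.radians(25)
z=u*np.sin(t)-[0,0,np.cos(t)]
g=np.array([.5303,.215,0])-u*.080+[0,0,.0245]; tcp=g+.019*z
go(tcp,frame(z,y))
E
```

```text
clock: 1.75
tcp_pos: [0.4442, 0.1256, 0.1156]
orientation: [-1.038, 2.523, 0.231]
contact_force: [-0.2, -0.5, -0.3]
grip_width: 0.0854
gripper_force: 0.0
{'clock': 1.8, 'joints': [0.101, 0.213, -0.391, 2.398, -0.673, 0.207, 2.721], 'qvel': [-0.092, -0.021, 0.025, -0.0, 0.072, 0.015, -0.166], 'tau': [-1.234, -32.071, -3.613, -18.67, -0.449, -0.47, -0.082], 'tcp_pos': [0.444, 0.125, 0.115], 'orientation': [-1.037, 2.524, 0.23], 'contact_force': [0.54, -2.015, -0.355], 'moment': [-0.394, 0.284, -0.008], 'gripper_force': 0.0, 'grip_width': 0.086}
 dp [-0.0022, 0.0034, 0.1201] rot [-0.0023, -0.0002, -0.005]
```

View pics/w1.png

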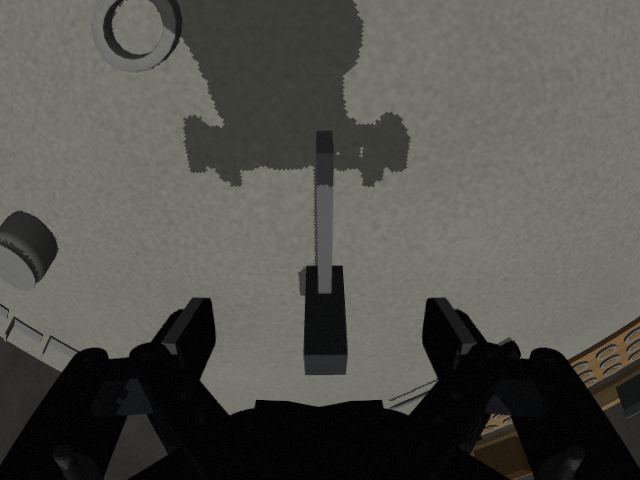

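The wrist view has the blade centred between the fingers at column ~323, with the stock at (325,320). I descend now.

```bash
python3 -m handwheel '[{"dp":[-0.002,0.002,0.04],"delta_rot":[0,0,-0.005]},{"dp":[-0.002,0.002,0.08],"delta_rot":[0,0,-0.005]},{"dp":[-0.002,0.002,0.1],"delta_rot":[0,0,-0.005]},{"dp":[-0.002,0.002,0.114],"delta_rot":[0,0,-0.005]},{"dp":[-0.002,0.002,0.1195],"delta_rot":[0,0,-0.005]},{"dp":[-0.002,0.002,0.1195],"delta_rot":[0,0,-0.005]},{"dp":[-0.002,0.002,0.1195],"delta_rot":[0,0,-0.005]}]' 1 100
python3 -m handwheel '[{"dp":[0,0,0],"delta_rot":[0,0,0]},{"dp":[0,0,0],"delta_rot":[0,0,0]},{"dp":[0,0,0],"delta_rot":[0,0,0]},{"dp":[0,0,0],"delta_rot":[0,0,0]},{"dp":[0,0,0],"delta_rot":[0,0,0]},{"dp":[0,0,0],"delta_rot":[0,0,0]},{"dp":[0,0,0],"delta_rot":[0,0,0]},{"dp":[0,0,0],"delta_rot":[0,0,0]}]' 0 110
python3 - <<'E'
from h import *
s=state();print(np.round(s['joints'],3))
u=np.array([np.cos(B),np.sin(B),0]); y=-np.array([u[1],-u[0],0])
for t in (-25,-65):
    t=np.radians(t); z=u*np.sin(t)-[0,0,np.cos(t)]
    go([.55,.22,.2],frame(z,y),t)
E
```

```text
clock: 2.68
tcp_pos: [0.4958, 0.1652, 0.045]
orientation: [-1.076, 2.573, 0.25]
contact_force: [-0.3, 0.4, -0.5]
grip_width: 0.0854
gripper_force: 0.0
clock: 3.68
tcp_pos: [0.496, 0.1655, 0.0447]
orientation: [-1.077, 2.573, 0.25]
contact_force: [0.5, -0.6, 0.5]
grip_width: -0.0
gripper_force: 0.0
[-0.186  0.434 -0.153  2.282 -0.939  0.17   2.958]
-0.4363323129985824 dp [-0.1292, 0.0041, -0.1153] rot [0.0313, 0.8198, 0.0146]
-1.1344640137963142 dp [-0.1292, 0.0041, -0.1153] rot [0.0262, 1.5178, 0.0262]
```

Joint limits (j6, j7) blocked the descent, and the fingers closed in the air without touching anything. I'll back off, flip the wrist half a turn and grasp with the tool vertical.

```bash
python3 -m handwheel '[{"dp":[0,0,-0.05],"delta_rot":[0,0,0]},{"dp":[0,0,-0.1],"delta_rot":[0,0,0]},{"dp":[-0.02,0,-0.14],"delta_rot":[0,0.13,0]},{"dp":[-0.04,0,-0.14],"delta_rot":[0,0.26,0]},{"dp":[-0.04,0,-0.14],"delta_rot":[0,0.39,0]},{"dp":[-0.04,0,-0.14],"delta_rot":[0,0.39,0]},{"dp":[-0.04,0,-0.14],"delta_rot":[0,0.39,0]}]' 1 60
python3 -m handwheel '[{"dp":[0,0,0],"delta_rot":[0,0,0.18]},{"dp":[0,0,0],"delta_rot":[0,0,0.36]},{"dp":[0,0,0],"delta_rot":[0,0,0.54]},{"dp":[0,0,0],"delta_rot":[0,0,0.72]},{"dp":[0,0,0],"delta_rot":[0,0,0.9]},{"dp":[0,0,0],"delta_rot":[0,0,1.08]},{"dp":[0,0,0],"delta_rot":[0,0,1.26]},{"dp":[0,0,0],"delta_rot":[0,0,1.44]},{"dp":[0,0,0],"delta_rot":[0,0,1.62]},{"dp":[0,0,0],"delta_rot":[0,0,1.8]},{"dp":[0,0,0],"delta_rot":[0,0,1.8]}]'
python3 - <<'E'
from h import *
s=state();print(np.round(s['joints'],3))
u=np.array([np.cos(B),np.sin(B),0]); y=np.array([u[1],-u[0],0])
z=[0,0,-1]
g=np.array([.5303,.215,0])-u*.080
go(g+[0,0,.12],frame(z,y))
E
```

```text
clock: 4.55
tcp_pos: [0.4876, 0.1505, 0.1886]
orientation: [1.213, -2.878, -0.042]
contact_force: [-0.6, -0.0, -0.1]
grip_width: 0.0853
gripper_force: 0.0
clock: 5.92
tcp_pos: [0.4875, 0.15, 0.1889]
orientation: [-1.493, -2.727, -0.004]
contact_force: [-0.7, -0.0, 0.1]
grip_width: 0.0856
gripper_force: 0.0
[-1.013  0.327  0.749  2.011 -0.307  0.932  0.47 ]
 dp [0.0125, -0.0062, 0.0694] rot [-0.0314, -0.0158, 1.3542]
```

```bash
python3 -m handwheel '[{"dp":[0.0125,-0.006,0.0],"delta_rot":[-0.005,-0.003,0.18]},{"dp":[0.0125,-0.006,0.0],"delta_rot":[-0.01,-0.005,0.36]},{"dp":[0.0125,-0.006,0.0],"delta_rot":[-0.015,-0.007,0.54]},{"dp":[0.0125,-0.006,0.0],"delta_rot":[-0.02,-0.01,0.72]},{"dp":[0.0125,-0.006,0.01],"delta_rot":[-0.02,-0.01,0.9]},{"dp":[0.0125,-0.006,0.02],"delta_rot":[-0.025,-0.01,1.08]},{"dp":[0.0125,-0.006,0.04],"delta_rot":[-0.03,-0.015,1.26]},{"dp":[0.0125,-0.006,0.065],"delta_rot":[-0.0314,-0.0158,1.354]},{"dp":[0.0125,-0.006,0.07],"delta_rot":[-0.0314,-0.0158,1.354]},{"dp":[0.0125,-0.006,0.07],"delta_rot":[-0.0314,-0.0158,1.354]}]'
python3 - <<'E'
from h import *
s=state();print(np.round(s['joints'],3))
grab('wrist','w2.png')
u=np.array([np.cos(B),np.sin(B),0]); y=np.array([u[1],-u[0],0])
z=[0,0,-1]
g=np.array([.5303,.215,0])-u*.080
go(g+[0,0,.0055],frame(z,y))
E
```

```text
clock: 7.18
tcp_pos: [0.4748, 0.1593, 0.1201]
orientation: [2.9, 1.207, 0.001]
contact_force: [1.1, 0.4, -0.1]
grip_width: 0.0852
gripper_force: 0.0
[-1.205  0.524  0.99   2.112 -0.609  0.82  -0.622]
 dp [-0.0019, -0.0004, 0.115] rot [0.0008, -0.0011, 0.0027]
```

View pics/w2.png

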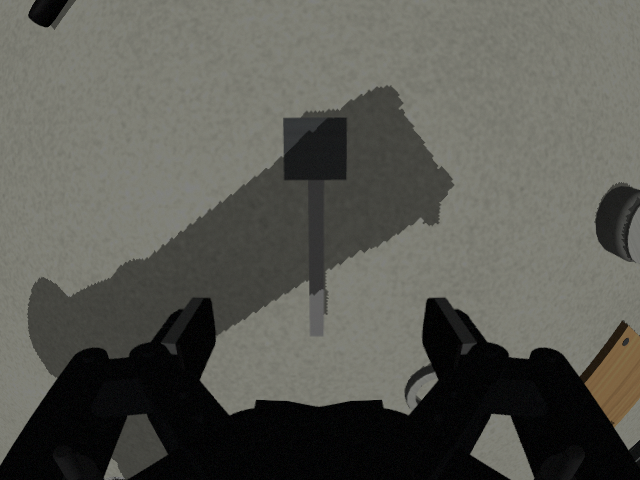

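The wrist view has the blade aligned at column 316 with the stock at (315,150), so I descend and grip.

```bash
python3 -m handwheel '[{"dp":[-0.002,0,0.04],"delta_rot":[0,0,0.003]},{"dp":[-0.002,0,0.08],"delta_rot":[0,0,0.003]},{"dp":[-0.002,0,0.1],"delta_rot":[0,0,0.003]},{"dp":[-0.002,0,0.112],"delta_rot":[0,0,0.003]},{"dp":[-0.002,0,0.115],"delta_rot":[0,0,0.003]},{"dp":[-0.002,0,0.115],"delta_rot":[0,0,0.003]},{"dp":[-0.002,0,0.115],"delta_rot":[0,0,0.003]}]' 1 110
python3 -m handwheel '[{"dp":[0,0,0],"delta_rot":[0,0,0]},{"dp":[0,0,0],"delta_rot":[0,0,0]},{"dp":[0,0,0],"delta_rot":[0,0,0]},{"dp":[0,0,0],"delta_rot":[0,0,0]},{"dp":[0,0,0],"delta_rot":[0,0,0]},{"dp":[0,0,0],"delta_rot":[0,0,0]},{"dp":[0,0,0],"delta_rot":[0,0,0]},{"dp":[0,0,0],"delta_rot":[0,0,0]}]' 0 110
python3 -c "
from h import *
print(np.round(state()['joints'],3))"
```

```text
clock: 8.1
tcp_pos: [0.4741, 0.1587, 0.0056]
orientation: [2.903, 1.199, 0.003]
contact_force: [-0.3, 0.4, -0.3]
grip_width: 0.0856
gripper_force: 0.0
clock: 9.1
tcp_pos: [0.4734, 0.1586, 0.0052]
orientation: [2.903, 1.2, 0.0]
contact_force: [-2.2, 0.7, 5.7]
grip_width: 0.0078
gripper_force: 108.0
[-1.014  0.686  0.738  2.161 -0.84   0.609 -0.447]
```

```bash
python3 -m handwheel '[{"dp":[0,0,-0.03],"delta_rot":[0,0,0]},{"dp":[0.0,0,-0.06],"delta_rot":[0,0,0]},{"dp":[0.01,0,-0.1],"delta_rot":[0,-0.15,0]},{"dp":[0.02,0,-0.13],"delta_rot":[0,-0.3,0]},{"dp":[0.03,0,-0.13],"delta_rot":[0,-0.45,0]},{"dp":[0.04,0,-0.13],"delta_rot":[0,-0.6,0]},{"dp":[0.05,0,-0.13],"delta_rot":[0,-0.75,0]},{"dp":[0.05,0,-0.13],"delta_rot":[0,-0.9,0]},{"dp":[0.05,0,-0.13],"delta_rot":[0,-1.05,0]},{"dp":[0.05,0,-0.13],"delta_rot":[0,-1.05,0]},{"dp":[0.05,0,-0.13],"delta_rot":[0,-1.05,0]}]'
python3 - <<'E'
from h import *
s=state();print(np.round(s['joints'],3));print(np.round(R.from_rotvec(s['orientation']).as_matrix(),3))
E
```

```text
clock: 10.48
tcp_pos: [0.509, 0.1934, 0.1348]
orientation: [2.248, 0.927, -1.297]
contact_force: [0.1, -0.2, -5.4]
grip_width: 0.0081
gripper_force: 109.0
[-1.035  1.17   0.896  1.341 -0.253  1.879 -0.857]
[[ 0.355  0.705 -0.613]
 [ 0.352 -0.709 -0.611]
 [-0.866  0.002 -0.5  ]]
```

```bash
python3 -m handwheel '[{"dp":[0,0,0],"delta_rot":[0,-0.15,0]},{"dp":[0,0,0],"delta_rot":[0,-0.3,0]},{"dp":[0,0,0],"delta_rot":[0,-0.45,0]},{"dp":[0,0,0],"delta_rot":[0,-0.52,0]},{"dp":[0,0,0],"delta_rot":[0,-0.52,0]},{"dp":[0,0,0],"delta_rot":[0,-0.52,0]}]'
python3 - <<'E'
from h import *
s=state();print(np.round(s['joints'],3));print(np.round(R.from_rotvec(s['orientation']).as_matrix(),3))
a=grab('scene')['img'][80:300,230:450]; b=grab('wrist')['img']
cv2.imwrite('pics/c1.png',np.hstack([cv2.resize(a,(400,400)),cv2.resize(b,(400,300+100))]))
E
```

```text
clock: 11.22
tcp_pos: [0.4927, 0.2538, 0.1302]
orientation: [1.871, 1.084, -1.294]
contact_force: [-5.6, 8.8, -17.0]
grip_width: 0.0077
gripper_force: 109.9
[-1.157  1.217  0.779  1.284 -0.043  1.914 -0.864]
[[ 0.186  0.878 -0.44 ]
 [ 0.28  -0.477 -0.833]
 [-0.942  0.032 -0.335]]
```

View pics/c1.png

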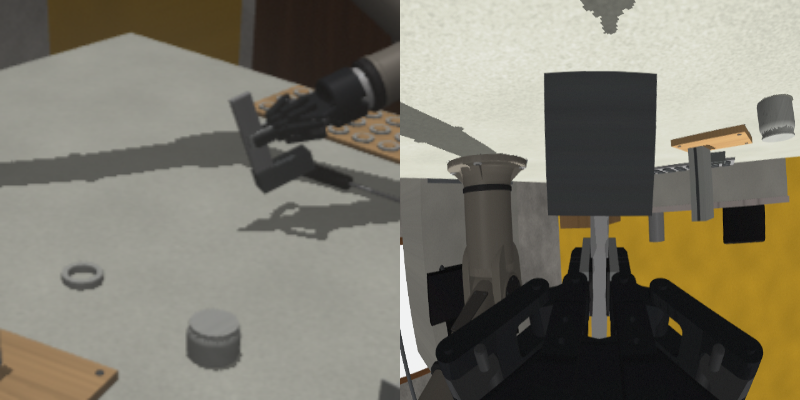

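The crop shows the square held at roughly 20° off upright, stock down at about (285,170). Its grip is intact, but joint 6 is at its limit. I'll see where the command stands, then lower it to let the heel touch and tip it onto its stock.

```bash
python3 -m handwheel '[{"dp":[0,0,0],"delta_rot":[0,0,0]},{"dp":[0,0,0],"delta_rot":[0,0,0]},{"dp":[0,0,0],"delta_rot":[0,0,0]}]'
python3 - <<'E'
from h import *
s=state();print(np.round(s['joints'],3));M=R.from_rotvec(s['orientation']).as_matrix();print(np.round(M,3))
print('down .05:',M.T@[0,0,-.05],'+y -.05',M.T@[0.0,-.05,0])
E
```

```text
clock: 11.7
tcp_pos: [0.5095, 0.2209, 0.1644]
orientation: [1.922, 0.977, -1.263]
contact_force: [0.0, -0.6, -5.6]
grip_width: 0.0076
gripper_force: 110.0
[-1.141  1.2    0.865  1.304 -0.039  1.915 -0.86 ]
[[ 0.265  0.845 -0.465]
 [ 0.239 -0.525 -0.817]
 [-0.934  0.105 -0.34 ]]
down .05: [ 0.04671815 -0.00526214  0.01702128] +y -.05 [-0.01192843  0.02624376  0.04085312]
```

```bash
cat >> h.py <<'E'
def tool(head,tilt):  # tool pointing down, tilted so it points toward -heading
    u=np.array([np.cos(head),np.sin(head),0]); z=-u*np.sin(tilt)-np.array([0,0,np.cos(tilt)])
    return frame(z,[u[1],-u[0],0])
def gofrom(p0,R0,p,rot,tag=''):
    print(tag,'dp',np.round(R0.inv().apply(np.array(p)-p0),4).tolist(),'rot',np.round((R0.inv()*rot).as_rotvec(),4).tolist())
E
python3 - <<'E'
from h import *
D=np.radians
p0=np.array([.509,.194,.1356]); R0=tool(B,1.57)
tg=([.46,.15,.15],tool(D(18),D(65)))
gofrom(p0,R0,*tg,'assumed'); go(*tg,'measured')
print(R0.as_rotvec())
E
```

```text
assumed dp [-0.0145, -0.0035, 0.0657] rot [0.4636, 0.4274, 0.103]
measured dp [-0.0165, -0.0061, 0.0858] rot [0.6854, 0.0464, 0.1746]
[ 1.76078562  0.72934128 -1.75938402]
```

```bash
python3 -m handwheel '[{"dp":[0,0,0.02],"delta_rot":[0.12,0.1,0.025]},{"dp":[-0.01,-0.002,0.04],"delta_rot":[0.23,0.21,0.05]},{"dp":[-0.015,-0.003,0.06],"delta_rot":[0.35,0.32,0.075]},{"dp":[-0.0145,-0.0035,0.0657],"delta_rot":[0.4636,0.4274,0.103]},{"dp":[-0.0145,-0.0035,0.0657],"delta_rot":[0.4636,0.4274,0.103]},{"dp":[-0.0145,-0.0035,0.0657],"delta_rot":[0.4636,0.4274,0.103]},{"dp":[-0.0145,-0.0035,0.0657],"delta_rot":[0.4636,0.4274,0.103]},{"dp":[-0.0145,-0.0035,0.0657],"delta_rot":[0.4636,0.4274,0.103]}]'
python3 - <<'E'
from h import *
D=np.radians
s=state();print(np.round(s['joints'],3));M=R.from_rotvec(s['orientation']).as_matrix();print(np.round(M,3))
go([.46,.15,.15],tool(D(18),D(65)),'err')
E
```

```text
clock: 12.7
tcp_pos: [0.4713, 0.1659, 0.1524]
orientation: [2.636, 0.815, -1.116]
contact_force: [0.0, -0.3, -6.9]
grip_width: 0.0079
gripper_force: 109.4
[-1.013  0.951  0.907  1.576 -0.389  1.699 -0.932]
[[ 0.572  0.543 -0.614]
 [ 0.42  -0.837 -0.35 ]
 [-0.705 -0.058 -0.707]]
err dp [-0.0115, 0.0074, 0.0142] rot [0.1816, -0.3413, 0.1984]
```

```bash
python3 -m handwheel '[{"dp":[-0.005,0.004,0.007],"delta_rot":[0.09,-0.17,0.1]},{"dp":[-0.0115,0.0074,0.0142],"delta_rot":[0.18,-0.34,0.2]},{"dp":[-0.0115,0.0074,0.0142],"delta_rot":[0.18,-0.34,0.2]},{"dp":[-0.0115,0.0074,0.0142],"delta_rot":[0.18,-0.34,0.2]},{"dp":[-0.0115,0.0074,0.0142],"delta_rot":[0.18,-0.34,0.2]}]'
python3 - <<'E'
from h import *
D=np.radians
s=state();print(np.round(s['joints'],3));M=R.from_rotvec(s['orientation']).as_matrix();print(np.round(M,3))
go([.46,.15,.15],tool(D(18),D(65)),'err')
go([.46,.15,.11],tool(D(18),D(75)),'next')
E
```

```text
clock: 13.32
tcp_pos: [0.4536, 0.146, 0.1441]
orientation: [2.502, 0.394, -1.57]
contact_force: [0.7, -0.5, -5.6]
grip_width: 0.0078
gripper_force: 109.8
[-0.449  0.92   0.094  1.432 -0.114  1.915 -1.574]
[[ 0.414  0.305 -0.858]
 [ 0.136 -0.952 -0.273]
 [-0.9   -0.003 -0.436]]
err dp [-0.0021, -0.0019, -0.0091] rot [-0.005, -0.0145, 0.0014]
next dp [0.0339, -0.0018, 0.0083] rot [-0.0049, -0.189, 0.0018]
```

```bash
python3 -m handwheel '[{"dp":[0.017,-0.002,0.004],"delta_rot":[0,-0.05,0]},{"dp":[0.034,-0.002,0.008],"delta_rot":[0,-0.1,0]},{"dp":[0.034,-0.002,0.008],"delta_rot":[0,-0.1,0]},{"dp":[0.034,-0.002,0.008],"delta_rot":[0,-0.1,0]}]'
python3 - <<'E'
from h import *
D=np.radians
s=state();print(np.round(s['joints'],3));M=R.from_rotvec(s['orientation']).as_matrix();print(np.round(M,3))
T=np.arcsin(np.linalg.norm(M[:2,2])); print('tilt',np.degrees(T))
# square geometry from nominal grasp
zz=-M[:,2]; # x_sq
b=M[:,0]*-1 # z_sq  (tool x = -b)
g=np.array(s['tcp_pos'])-.019*M[:,2]; heel=g-.024*zz-.08*b; print('heel',heel,'toe',heel+.085*zz,'zsq',b)
im=grab('scene')['img'];cv2.imwrite('pics/c2.png',cv2.resize(im[100:300,230:450],(660,600)))
E
```

```text
clock: 13.82
tcp_pos: [0.459, 0.1529, 0.1182]
orientation: [2.481, 0.395, -1.584]
contact_force: [-0.1, 0.4, -6.5]
grip_width: 0.0078
gripper_force: 109.9
[-0.32   0.974 -0.133  1.388 -0.025  1.915 -1.714]
[[ 0.4    0.312 -0.862]
 [ 0.13  -0.95  -0.284]
 [-0.907  0.002 -0.42 ]]
tilt 65.1400471419307
heel [0.48663915 0.16189158 0.04347648] toe [0.55990022 0.18599318 0.07921063] zsq [-0.39994665 -0.12955051  0.9073364 ]
```

View pics/c2.png

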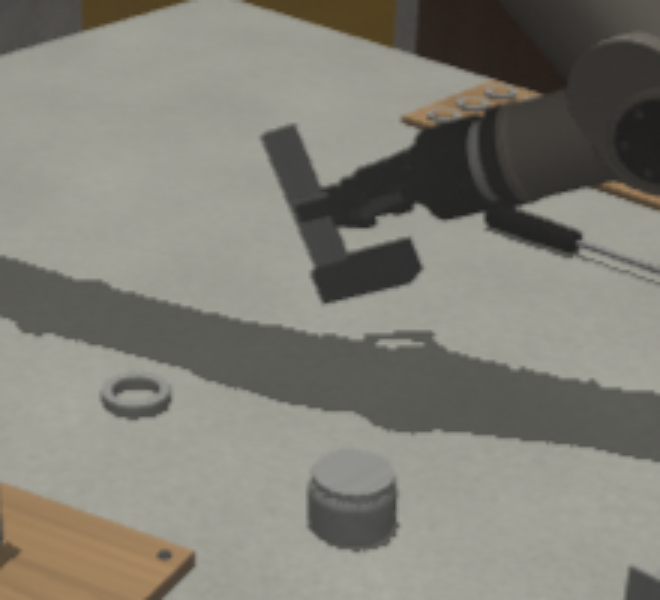

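The crop shows the square hanging about 25° off vertical, heel near (325,300) and toe at (420,265), well clear of the driver and tin. I lower it straight down until the heel touches.

```bash
python3 -m handwheel '[{"dp":[0.014,0,0.006],"delta_rot":[0,0,0]},{"dp":[0.027,0,0.0126],"delta_rot":[0,0,0]},{"dp":[0.032,0,0.0148],"delta_rot":[0,0,0]},{"dp":[0.035,0,0.016],"delta_rot":[0,0,0]},{"dp":[0.035,0,0.016],"delta_rot":[0,0,0]}]'
python3 - <<'E'
from h import *
s=state();print(np.round(s['joints'],3));M=R.from_rotvec(s['orientation']).as_matrix();print(np.round(M,3))
T=np.arcsin(np.linalg.norm(M[:2,2])); print('tilt',np.degrees(T))
zz=-M[:,2]; b=-M[:,0]; g=np.array(s['tcp_pos'])-.019*M[:,2]; heel=g-.024*zz-.08*b; print('heel',heel)
E
```

```text
clock: 14.5
tcp_pos: [0.4589, 0.1537, 0.0797]
orientation: [2.483, 0.397, -1.586]
contact_force: [0.3, 1.2, -5.6]
grip_width: 0.0079
gripper_force: 109.9
[-0.317  1.027 -0.14   1.379 -0.017  1.871 -1.714]
[[ 0.399  0.311 -0.862]
 [ 0.132 -0.95  -0.282]
 [-0.907 -0.001 -0.42 ]]
tilt 65.13586652539904
heel [0.48650534 0.16285363 0.00506034]
```

```bash
python3 -m handwheel '[{"dp":[0.003,0,0.0013],"delta_rot":[0,0,0]},{"dp":[0.005,0,0.0022],"delta_rot":[0,0,0]},{"dp":[0.006,0,0.0027],"delta_rot":[0,0,0]},{"dp":[0.006,0,0.0027],"delta_rot":[0,0,0]}]'
python3 -m handwheel '[{"dp":[0,0,0],"delta_rot":[0,0,0]},{"dp":[0,0,0],"delta_rot":[0,0,0]},{"dp":[0.002,0,-0.004],"delta_rot":[0,0,0]},{"dp":[0.004,0,-0.008],"delta_rot":[0,0,0]},{"dp":[0.006,0,-0.013],"delta_rot":[0,0,0]},{"dp":[0.008,0,-0.017],"delta_rot":[0,0,0]},{"dp":[0.010,0,-0.021],"delta_rot":[0,0,0]},{"dp":[0.013,0,-0.025],"delta_rot":[0,0,0]},{"dp":[0.0155,0,-0.0295],"delta_rot":[0,0,0]},{"dp":[0.0178,0,-0.0336],"delta_rot":[0,0,0]},{"dp":[0.0178,0,-0.0336],"delta_rot":[0,0,0]},{"dp":[0.0178,0,-0.0336],"delta_rot":[0,0,0]}]' 0 20
python3 - <<'E'
from h import *
s=state();print(np.round(s['joints'],3));M=R.from_rotvec(s['orientation']).as_matrix();print(np.round(M,3))
im=grab('scene')['img'];cv2.imwrite('pics/c3.png',cv2.resize(im[120:270,270:435],(660,600)))
E
```

```text
clock: 15.0
tcp_pos: [0.4589, 0.1538, 0.0744]
orientation: [2.482, 0.397, -1.587]
contact_force: [0.6, -0.1, 3.5]
grip_width: 0.0079
gripper_force: 110.3
clock: 16.5
tcp_pos: [0.492, 0.1646, 0.0711]
orientation: [2.487, 0.398, -1.579]
contact_force: [-2.3, -1.4, 18.9]
grip_width: 0.008
gripper_force: 110.4
[-0.444  1.08   0.085  1.28  -0.118  1.916 -1.58 ]
[[ 0.404  0.311 -0.86 ]
 [ 0.133 -0.95  -0.282]
 [-0.905 -0.001 -0.426]]
```

View pics/c3.png

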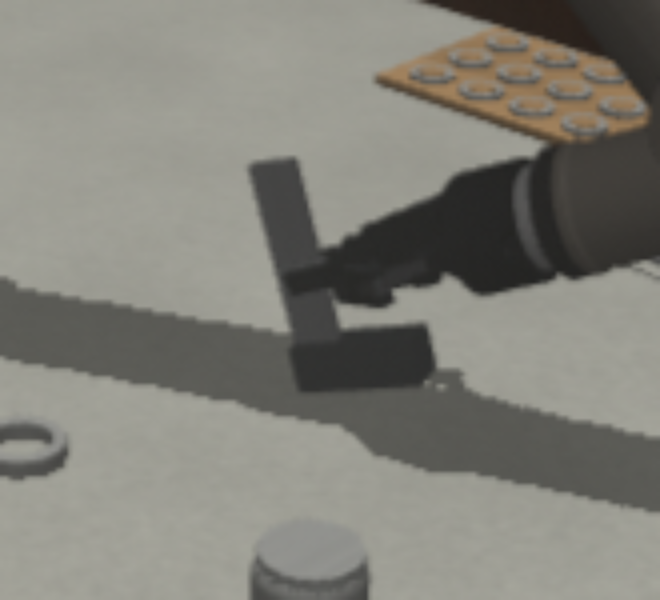

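The crop shows the square tipped most of the way, with the toe still slightly up (blade top at (273,165), stock bottom at (300–430,385)). I let it settle by opening a little.

```bash
python3 -m handwheel '[{"dp":[-0.002,0,-0.001],"delta_rot":[0,0,0]},{"dp":[-0.002,0,-0.001],"delta_rot":[0,0,0]},{"dp":[-0.002,0,-0.001],"delta_rot":[0,0,0]},{"dp":[-0.002,0,-0.001],"delta_rot":[0,0,0]},{"dp":[-0.002,0,-0.001],"delta_rot":[0,0,0]},{"dp":[-0.002,0,-0.001],"delta_rot":[0,0,0]}]' 0.35 30
python3 - <<'E'
from h import *
s=state();print(np.round(s['joints'],3));M=R.from_rotvec(s['orientation']).as_matrix();print(np.round(M,3))
im=grab('scene')['img'];a=cv2.resize(im[120:270,270:435],(440,400));b=cv2.resize(grab('top')['img'][215:305,200:280],(356,400),interpolation=2)
cv2.imwrite('pics/c4.png',np.hstack([a,b]))
E
```

```text
clock: 17.3
tcp_pos: [0.4913, 0.1644, 0.0713]
orientation: [2.487, 0.398, -1.579]
contact_force: [0.2, 0.9, 0.5]
grip_width: 0.0298
gripper_force: 0.0
[-0.444  1.08   0.084  1.282 -0.118  1.915 -1.58 ]
[[ 0.404  0.311 -0.86 ]
 [ 0.133 -0.95  -0.281]
 [-0.905 -0.001 -0.425]]
```

View pics/c4.png

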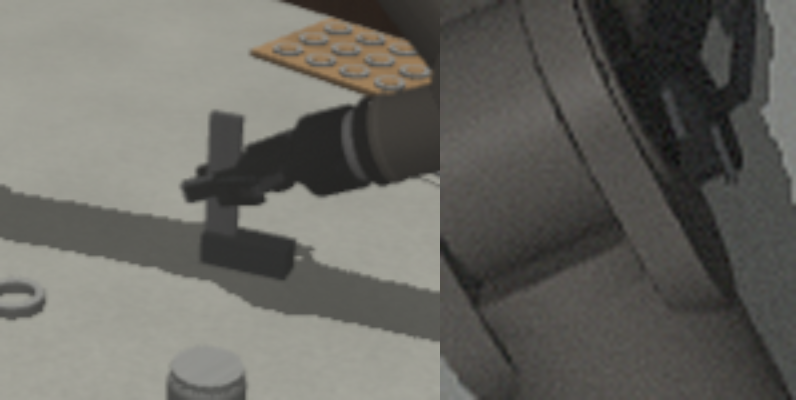

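The crop shows the square standing upright on its stock, with the blade at (225,115–235) between the open fingers. I back the fingers out along the tool axis.

```bash
python3 -m handwheel '[{"dp":[-0.005,0,-0.02],"delta_rot":[0,0,0]},{"dp":[-0.005,0,-0.05],"delta_rot":[0,0,0]},{"dp":[-0.005,0,-0.09],"delta_rot":[0,0,0]},{"dp":[-0.02,0,-0.12],"delta_rot":[0,0,0]},{"dp":[-0.08,0,-0.12],"delta_rot":[0,0.1,0]},{"dp":[-0.14,0,-0.12],"delta_rot":[0,0.25,0]},{"dp":[-0.18,0,-0.12],"delta_rot":[0,0.4,0]},{"dp":[-0.18,0,-0.12],"delta_rot":[0,0.4,0]}]' 0.4
python3 - <<'E'
from h import *
s=state();print(np.round(s['joints'],3))
go([.50,.167,.27],tool(np.radians(18),0))
im=grab('scene')['img'];g=cv2.cvtColor(im,6)
np.set_printoptions(linewidth=250)
print(g[155:232:3,335:385:1])
E
```

```text
clock: 18.4
tcp_pos: [0.5217, 0.1744, 0.2874]
orientation: [2.801, 0.448, -1.067]
contact_force: [0.3, 0.5, -0.1]
grip_width: 0.0344
gripper_force: 0.0
[-0.663  0.691  0.447  1.341 -0.215  1.899 -1.446]
 dp [-0.0055, 0.0003, 0.0282] rot [-0.0004, 0.7278, 0.0032]
[[155 155 155 ... 153 154 153]
 [156 156 155 ... 151 151 151]
 [153 153 152 ... 149 150 151]
 ...
 [157 155 156 ...  86  86  87]
 [155 156 158 ...  88  88  87]
 [156 156 155 ...  87  87  86]]
```

```bash
python3 -m handwheel '[{"dp":[0,0,0],"delta_rot":[0,0.17,0]},{"dp":[0,0,0.01],"delta_rot":[0,0.34,0]},{"dp":[-0.005,0,0.02],"delta_rot":[0,0.51,0]},{"dp":[-0.0055,0,0.028],"delta_rot":[0,0.68,0]},{"dp":[-0.0055,0,0.028],"delta_rot":[0,0.728,0.003]},{"dp":[-0.0055,0,0.028],"delta_rot":[0,0.728,0.003]},{"dp":[-0.0055,0,0.028],"delta_rot":[0,0.728,0.003]}]' 0.8
python3 - <<'E'
from h import *
s=state();print(np.round(s['joints'],3));go([.50,.167,.27],tool(np.radians(18),0))
im=grab('scene','s5.png')['img'];wf=grab('wrist');w=wf['img'];cv2.imwrite('pics/w5.png',w)
a=cv2.resize(im[130:250,290:410],(360,360),interpolation=2);b=cv2.resize(w,(440,330))
o=np.zeros((360,800,3),np.uint8);o[:,:360]=a;o[:330,360:]=b;cv2.imwrite('pics/c5.png',o)
E
```

```text
clock: 19.32
tcp_pos: [0.5009, 0.1674, 0.268]
orientation: [3.102, 0.49, -0.006]
contact_force: [0.6, -0.7, 0.4]
grip_width: 0.0684
gripper_force: 0.0
[-0.851  0.209  0.481  1.884 -0.108  1.078 -1.584]
 dp [-0.001, 0.0001, -0.002] rot [0.0007, 0.0041, -0.0006]
```

View pics/c5.png

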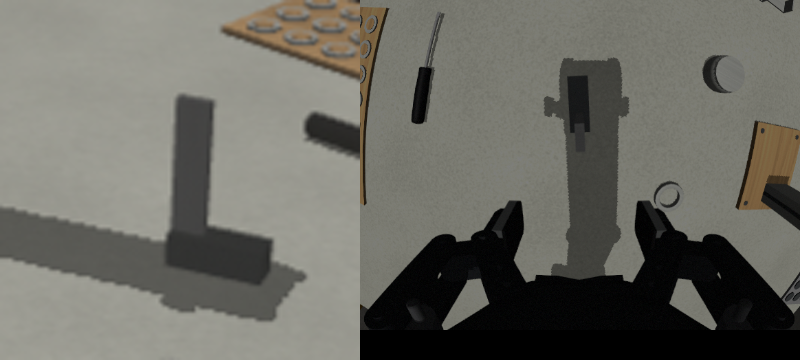

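The crops show the square standing free. Scene view: blade top (177,95)–(213,100), stock bottom (167,264)–(262,283). Wrist view: stock (568–590, 77–132), blade end near (580,151). All the bystanders are in place.

```bash
python3 - <<'E'
from h import *
f=grab('scene');w=grab('wrist')
print('cam',np.round(w['world_from_camera'][:3,3] if hasattr(w['world_from_camera'],'shape') else np.array(w['world_from_camera'])[:3,3],3))
S=lambda x,y:(290+x/3,130+y/3); W=lambda x,y:((x-360)/.6875,y/.6875)
for q in[(177,95),(213,100)]: print('scene blade top',np.round(onz(f,*S(*q),.15),4))
for q in[(167,264),(262,283)]: print('scene stock bottom',np.round(onz(f,*S(*q),0),4))
for q in[(167,230),(262,250),(273,239)]: print('scene stock top',np.round(onz(f,*S(*q),.03),4))
for q in[(568,77),(588,76),(571,132),(590,131)]: print('wrist stock top',np.round(onz(w,*W(*q),.03,True),4))
for q in[(576,151),(585,151)]: print('wrist blade end z.15/.03',np.round(onz(w,*W(*q),.15,True),4),np.round(onz(w,*W(*q),.03,True),4))
E
```

```text
cam [0.571 0.19  0.409]
scene blade top [0.511  0.1682 0.15  ]
scene blade top [0.538  0.1814 0.15  ]
scene stock bottom [0.5176 0.1567 0.    ]
scene stock bottom [0.5954 0.1887 0.    ]
scene stock top [0.5134 0.1599 0.03  ]
scene stock top [0.5923 0.1894 0.03  ]
scene stock top [0.5869 0.211  0.03  ]
wrist stock top [0.5823 0.2107 0.03  ]
wrist stock top [0.5928 0.1834 0.03  ]
wrist stock top [0.5053 0.1813 0.03  ]
wrist stock top [0.5156 0.1546 0.03  ]
wrist blade end z.15/.03 [0.5084 0.1731 0.15  ] [0.4795 0.1651 0.03  ]
wrist blade end z.15/.03 [0.5113 0.1641 0.15  ] [0.4838 0.152  0.03  ]
```

```bash
python3 - <<'E'
from h import *
u=np.array([np.cos(np.radians(21)),np.sin(np.radians(21)),0]); p=np.array([.5102,.168,0])+.017*u
go(p+[0,0,.089],tool(np.radians(21),0))
E
```

```text
dp [0.027, 0.0011, 0.1786] rot [0.0009, 0.0042, -0.053]
```

```bash
python3 -m handwheel '[{"dp":[0.014,0.001,0.02],"delta_rot":[0,0.004,-0.053]},{"dp":[0.027,0.001,0.05],"delta_rot":[0,0.004,-0.053]},{"dp":[0.027,0.001,0.08],"delta_rot":[0,0.004,-0.053]},{"dp":[0.027,0.001,0.12],"delta_rot":[0,0.004,-0.053]},{"dp":[0.027,0.001,0.15],"delta_rot":[0,0.004,-0.053]},{"dp":[0.027,0.001,0.17],"delta_rot":[0,0.004,-0.053]},{"dp":[0.027,0.001,0.1786],"delta_rot":[0,0.004,-0.053]},{"dp":[0.027,0.001,0.1786],"delta_rot":[0,0.004,-0.053]},{"dp":[0.027,0.001,0.1786],"delta_rot":[0,0.004,-0.053]}]' 0.8
python3 -m handwheel '[{"dp":[0,0,0],"delta_rot":[0,0,0]},{"dp":[0,0,0],"delta_rot":[0,0,0]},{"dp":[0,0,0],"delta_rot":[0,0,0]},{"dp":[0,0,0],"delta_rot":[0,0,0]},{"dp":[0,0,0],"delta_rot":[0,0,0]},{"dp":[0,0,0],"delta_rot":[0,0,0]},{"dp":[0,0,0],"delta_rot":[0,0,0]}]' 0 90
python3 -m handwheel '[{"dp":[0,0,-0.02],"delta_rot":[0,0,0]},{"dp":[0,0,-0.05],"delta_rot":[0,0,0]},{"dp":[0,0,-0.09],"delta_rot":[0,0,0]},{"dp":[0,0,-0.09],"delta_rot":[0,0,0]},{"dp":[0,0,-0.09],"delta_rot":[0,0,0]}]'
python3 - <<'E'
from h import *
s=state();print(np.round(s['joints'],3))
up=np.array([.5457,-.2604,.012]);a=np.radians(13.7);u=np.array([np.cos(a),np.sin(a),0])
# heel->tcp: .017 along x, z .089
for off,z in((.05,.07),(.05,.01),(.012,.004)): go(up+(.017+off)*u+[0,0,.089+z],tool(a,0),(off,z))
E
```

```text
clock: 20.65
tcp_pos: [0.5263, 0.1745, 0.0902]
orientation: [-3.089, -0.573, -0.003]
contact_force: [0.1, 0.1, -0.3]
grip_width: 0.0681
gripper_force: 0.0
clock: 21.52
tcp_pos: [0.5257, 0.1745, 0.0898]
orientation: [-3.089, -0.573, -0.002]
contact_force: [-1.3, 0.0, 5.1]
grip_width: 0.0087
gripper_force: 88.8
clock: 22.15
tcp_pos: [0.524, 0.174, 0.1776]
orientation: [3.088, 0.573, -0.004]
contact_force: [-1.2, 0.9, -6.1]
grip_width: 0.0092
gripper_force: 88.2
[-0.796  0.359  0.454  1.928 -0.197  0.9   -1.447]
(0.05, 0.07) dp [-0.0693, 0.4218, 0.0069] rot [0.0005, 0.0024, 0.1281]
(0.05, 0.01) dp [-0.0691, 0.4218, 0.0669] rot [0.0005, 0.0024, 0.1281]
(0.012, 0.004) dp [-0.1068, 0.4169, 0.073] rot [0.0005, 0.0024, 0.1281]
```

```bash
python3 -m handwheel '[{"dp":[0,0.04,0],"delta_rot":[0,0,0.01]},{"dp":[-0.02,0.09,0],"delta_rot":[0,0,0.03]},{"dp":[-0.03,0.145,0],"delta_rot":[0,0,0.05]},{"dp":[-0.04,0.2,0],"delta_rot":[0,0,0.07]},{"dp":[-0.05,0.255,0],"delta_rot":[0,0,0.09]},{"dp":[-0.06,0.31,0],"delta_rot":[0,0,0.11]},{"dp":[-0.065,0.365,0],"delta_rot":[0,0,0.128]},{"dp":[-0.069,0.41,0.005],"delta_rot":[0,0.0024,0.128]},{"dp":[-0.069,0.4218,0.007],"delta_rot":[0,0.0024,0.128]},{"dp":[-0.069,0.4218,0.007],"delta_rot":[0,0.0024,0.128]},{"dp":[-0.069,0.4218,0.007],"delta_rot":[0,0.0024,0.128]}]'
python3 - <<'E'
from h import *
s=state();print(np.round(s['joints'],3))
f=grab('scene','s6.png');t=grab('top','t6.png');w=grab('wrist','w6.png')
up=np.array([.5457,-.2604,.012]);a=np.radians(13.7);u=np.array([np.cos(a),np.sin(a),0])
go(up+(.017+.03)*u+[0,0,.089+.006],tool(a,0))
# wrist plate edges -> heading check
hsv=cv2.cvtColor(w['img'],cv2.COLOR_BGR2HSV);m=cv2.inRange(hsv,(8,60,30),(25,255,255))
m=cv2.morphologyEx(m,cv2.MORPH_OPEN,np.ones((5,5)))
for c in cv2.findContours(m,0,1)[0]:
    if cv2.contourArea(c)<1500: continue
    for q in cv2.approxPolyDP(c,4,True)[:,0]: print(q,np.round(onz(w,*q.astype(float),.012,True),4))
E
```

```text
clock: 23.52
tcp_pos: [0.6121, -0.2418, 0.1712]
orientation: [-3.116, -0.377, -0.002]
contact_force: [0.1, 0.3, -5.8]
grip_width: 0.0089
gripper_force: 89.3
[-0.093  0.556  0.538  1.683 -0.332  0.995 -0.768]
 dp [-0.0225, 0.0018, 0.0653] rot [-0.001, -0.0032, 0.0021]
[346 160] [ 0.6657 -0.2513  0.012 ]
[344 284] [ 0.5605 -0.2776  0.012 ]
[347 295] [ 0.5508 -0.2831  0.012 ]
[358 296] [ 0.5521 -0.293   0.012 ]
[371 315] [ 0.5361 -0.3103  0.012 ]
[377 161] [ 0.6714 -0.2761  0.012 ]
[291 160] [ 0.655  -0.2079  0.012 ]
[210 163] [ 0.6378 -0.1419  0.012 ]
[224 333] [ 0.4818 -0.18    0.012 ]
[241 333] [ 0.4867 -0.1963  0.012 ]
[245 343] [ 0.4764 -0.2019  0.012 ]
[257 340] [ 0.4832 -0.2127  0.012 ]
[267 327] [ 0.5002 -0.2195  0.012 ]
[273 302] [ 0.5276 -0.2199  0.012 ]
[289 296] [ 0.5372 -0.2328  0.012 ]
[293 284] [ 0.5496 -0.2337  0.012 ]
```

```bash
python3 -m handwheel '[{"dp":[-0.01,0.002,0.02],"delta_rot":[0,-0.003,0.0]},{"dp":[-0.02,0.002,0.04],"delta_rot":[0,-0.003,0.0]},{"dp":[-0.0225,0.002,0.055],"delta_rot":[0,-0.003,0]},{"dp":[-0.0225,0.002,0.0653],"delta_rot":[0,-0.003,0]},{"dp":[-0.0225,0.002,0.0653],"delta_rot":[0,-0.003,0]},{"dp":[-0.0225,0.002,0.0653],"delta_rot":[0,-0.003,0]}]'
python3 -m handwheel '[{"dp":[0,0,0.002],"delta_rot":[0,0,0]},{"dp":[0,0,0.004],"delta_rot":[0,0,0]},{"dp":[0,0,0.006],"delta_rot":[0,0,0]},{"dp":[0,0,0.006],"delta_rot":[0,0,0]}]'
python3 - <<'E'
from h import *
s=state();print(np.round(s['joints'],3))
up=np.array([.5457,-.2604,.012]);a=np.radians(13.9);u=np.array([np.cos(a),np.sin(a),0])
go(up+.017*u+[0,0,.089],tool(a,0))
E
```

```text
clock: 24.42
tcp_pos: [0.5921, -0.2514, 0.1077]
orientation: [3.119, 0.375, 0.002]
contact_force: [-0.1, -0.3, -6.7]
grip_width: 0.009
gripper_force: 89.2
clock: 24.92
tcp_pos: [0.5913, -0.2516, 0.1019]
orientation: [-3.119, -0.374, -0.001]
contact_force: [-2.0, 1.5, 3.5]
grip_width: 0.009
gripper_force: 90.5
[-0.05   0.613  0.501  1.769 -0.376  0.855 -0.708]
 dp [-0.0294, -0.0023, 0.0009] rot [-0.0, -0.0007, -0.004]
```

```bash
python3 -m handwheel '[{"dp":[-0.005,-0.001,-0.001],"delta_rot":[0,0,0]},{"dp":[-0.012,-0.002,-0.001],"delta_rot":[0,0,0]},{"dp":[-0.02,-0.002,-0.001],"delta_rot":[0,0,0]},{"dp":[-0.024,-0.002,-0.001],"delta_rot":[0,0,0]},{"dp":[-0.026,-0.002,-0.001],"delta_rot":[0,0,0]},{"dp":[-0.026,-0.002,-0.001],"delta_rot":[0,0,0]}]'
python3 -m handwheel '[{"dp":[-0.001,0,0],"delta_rot":[0,0,0]},{"dp":[-0.002,0,0],"delta_rot":[0,0,0]},{"dp":[-0.003,0,0],"delta_rot":[0,0,0]},{"dp":[-0.003,0,0],"delta_rot":[0,0,0]}]'
python3 - <<'E'
from h import *
s=state();a=np.radians(13.9);print('push along +x',np.dot(s['contact_force'][:2],[np.cos(a),np.sin(a)]),s['contact_force'],s['moment'])
E
```

```text
clock: 25.68
tcp_pos: [0.5652, -0.2557, 0.102]
orientation: [-3.119, -0.374, 0.0]
contact_force: [0.5, 0.4, -5.6]
grip_width: 0.0088
gripper_force: 89.5
clock: 26.18
tcp_pos: [0.5625, -0.2563, 0.102]
orientation: [-3.119, -0.374, -0.0]
contact_force: [-0.4, 0.6, -5.8]
grip_width: 0.009
gripper_force: 89.4
push along +x -0.24991040820050975 [-0.41484966  0.63602479 -5.78355441] [-0.02363487  0.09790153 -0.06434899]
```

```bash
for i in 1 2; do python3 -m handwheel '[{"dp":[-0.001,0,0],"delta_rot":[0,0,0]},{"dp":[-0.002,0,0],"delta_rot":[0,0,0]},{"dp":[-0.002,0,0],"delta_rot":[0,0,0]}]' | grep -E 'tcp|contact'; done
python3 - <<'E'
from h import *
f=grab('scene','s7.png')
E
```

```text
tcp_pos: [0.5611, -0.2566, 0.1022]
contact_force: [2.3, 0.4, -6.0]
tcp_pos: [0.5611, -0.2566, 0.1023]
contact_force: [7.7, 0.9, -10.4]
```

```bash
python3 -m handwheel '[{"dp":[0,0,0.001],"delta_rot":[0,0,0]},{"dp":[0,0,0.002],"delta_rot":[0,0,0]},{"dp":[0,0,0.003],"delta_rot":[0,0,0]},{"dp":[0,0,0.003],"delta_rot":[0,0,0]}]'
python3 - <<'E'
from h import *
s=state();print(s['moment'],np.round(R.from_rotvec(s['orientation']).as_matrix(),4))
E
```

```text
clock: 27.48
tcp_pos: [0.5612, -0.2569, 0.1018]
orientation: [3.119, 0.376, 0.008]
contact_force: [1.9, 4.0, 10.8]
grip_width: 0.0091
gripper_force: 92.0
[1.10811163 0.00803324 0.0341097 ] [[ 9.713e-01  2.376e-01  5.000e-03]
 [ 2.376e-01 -9.714e-01  5.000e-04]
 [ 5.000e-03  7.000e-04 -1.000e+00]]
```

```bash
python3 -m handwheel '[{"dp":[-0.001,0,0],"delta_rot":[0,0,0]},{"dp":[-0.002,0,0],"delta_rot":[0,0,0]},{"dp":[-0.003,0,0],"delta_rot":[0,0,0]},{"dp":[-0.003,0,0],"delta_rot":[0,0,0]},{"dp":[-0.003,0,0],"delta_rot":[0,0,0]},{"dp":[-0.003,0,0],"delta_rot":[0,0,0]}]'
python3 - <<'E'
from h import *
f=grab('scene','s8.png'); w=grab('wrist','w8.png')
g=cv2.cvtColor(f['img'],6)
import sys
np.set_printoptions(linewidth=250,threshold=sys.maxsize)
print(state()['contact_force'],state()['moment'])
print(g[225:300:4,205:250])
E
```

```text
clock: 28.22
tcp_pos: [0.5613, -0.2569, 0.1018]
orientation: [3.117, 0.378, 0.015]
contact_force: [11.7, 4.2, 4.1]
grip_width: 0.0088
gripper_force: 90.7
[10.29435954  3.15514229  4.23443507] [ 0.98171417 -1.35538516  0.01025057]
[[ 44  46  43  39  39  39  39  38  37  37  37  35  36  37  37  37  36  36  37  37  36  37  37  36  37  36  36  37  37  39  38  37  37  60  83  90  90  90  90  91  91  91  90  92  91]
 [ 37  38  38  39  39  38  38  38  37  38  38  38  38  38  37  37  37  36  36  36  57  64  54  40  36  36  37  36  49  55  48  51  78  89  90  90  90  91  91  90  90  90  91  91  90]
 [ 37  38  38  38  38  37  38  37  37  37  40  58  53  41  36  36  35  36  41  56  59  59  58  45  37  37  37 100 148 160 160 161 161 162 121  90  91  91  91  90  91  92  91  92  91]
 [ 38  38  38  37  37  37  37  37  37  37  37  37  37  37  38  36  36  36  35  51  58  58  58  61  62  61 139 162 159 159 162 135 101  90  89  89  90  91  91  92  92  92  93  92  91]
 [ 55  52  53  46  38  38  37  38  37  37  38  38  37  36  37  36  37  37  48  52  56  59  59  60  61  52 114 151 159 119  89  90  89  89 
[... 1907 characters left out ...]
8  67  61  51  47  46  48  47  48  47  47  47  48  48  48  49  49  49  49  50  49  49  49  49  50  49  50  50  50  50  50  50  49  50  50  49  50  50]
 [ 77  76  76  72  68  68  68  67  68  66  55  48  47  48  48  48  47  47  47  47  47  47  47  47  46  47  47  47  47  48  48  49  49  50  50  50  50  51  50  50  50  51  50  51  50]
 [ 77  76  76  74  70  68  68  69  68  70  72  66  57  50  48  48  48  47  47  47  47  47  48  47  48  48  47  47  48  48  48  47  47  48  47  47  48  47  48  48  48  49  49  50  50]
 [ 98  80  79  77  73  74  76  75  75  75  74  74  76  77  78  79  80  80  78  74  72  67  57  50  48  47  48  48  48  47  48  47  48  47  48  47  48  48  48  48  49  49  49  49  47]]
```

```bash
cat > chk.py <<'E'
from h import *
f=grab('scene'); g=cv2.GaussianBlur(cv2.cvtColor(f['img'],6).astype(float),(3,3),0)
T=np.array(f['world_from_camera']);F=240/np.tan(np.radians(f['fovy'])/2)
a=np.radians(13.9);up=np.array([.5457,-.2604,.012]);U=np.array([[np.cos(a),-np.sin(a),0],[np.sin(a),np.cos(a),0],[0,0,1]])
def px(q):
    c=T[:3,:3].T@(up+U@q-T[:3,3]); return np.array([f['cx']+F*c[0]/-c[2],f['cy']-F*c[1]/-c[2]]),-c[2]
def edge(name,A,Bq,n=40,hw=4):
    A,Bq=np.array(A)/1e3,np.array(Bq)/1e3;P=[px(A+t*(Bq-A)) for t in np.linspace(.05,.95,n)]
    d=P[-1][0]-P[0][0];L=np.hypot(*d);nrm=np.array([-d[1],d[0]])/L;s=np.arange(-hw,hw+.01,.1);o=[];tt=[]
    for i,(p,_) in enumerate(P):
        m=(p+s[:,None]*nrm).astype(np.float32);v=cv2.remap(g.astype(np.float32),m[:,:1],m[:,1:],1)[:,0]
        G=np.abs(np.gradient(v)); j=G.argmax()
        if G[j]>.5: o.append(s[j]);tt.append(i/(n-1)*L)
    o,tt=np.array(o),np.array(tt)
    k=np.ones(len(o),bool)
    for _ in range(4): c=np.polyfit(tt[k],o[k],1);r_=np.abs(np.polyval(c,tt)-o);k=r_<max(.3,2*np.median(r_))
    print(name,'normal',np.round(nrm,2),'slope %.4f off(mid) %.2f px n %d/%d mm/px %.2f'%(c[0],np.polyval(c,L/2),k.sum(),n,P[0][1]/F*1e3))
edge('post FR vertical',[0,-35,8],[0,-35,135]); edge('post BR vertical',[-40,-35,10],[-40,-35,135])
edge('plate front edge',[123,-60,0],[123,60,0],hw=6)
edge('stock bottom',[0,-15,0],[85,-15,0]);edge('stock top',[32,-15,30],[85,-15,30]);edge('stock toe vert',[85,-15,0],[85,-15,30])
edge('blade right',[30,-5,36],[30,-5,70]);edge('blade right up',[30,-5,36],[30,-5,150]);edge('blade top',[2,-5,150],[29,-5,150])
E
python3 chk.py
```

```text
Traceback (most recent call last):
  File "chk.py", line 18, in <module>
    edge('post FR vertical',[0,-35,8],[0,-35,135]); edge('post BR vertical',[-40,-35,10],[-40,-35,135])
    ~~~~^^^^^^^^^^^^^^^^^^^^^^^^^^^^^^^^^^^^^^^^^^
  File "chk.py", line 16, in edge
    for _ in range(4): c=np.polyfit(tt[k],o[k],1);r_=np.abs(np.polyval(c,tt)-o);k=r_<max(.3,2*np.median(r_))
                         ~~~~~~~~~~^^^^^^^^^^^^^^
TypeError: expected non-empty vector for x
```

```bash
sed -i 's/G\[j\]>.5/G[j]>.12/; s/    k=np.ones(len(o),bool)/    k=np.ones(len(o),bool)\n    if len(o)<6: print(name,"few");return/' chk.py; python3 chk.py
```

```text
post FR vertical normal [ 0.99 -0.12] slope 0.0021 off(mid) -0.21 px n 33/40 mm/px 1.97
post BR vertical normal [ 0.99 -0.14] slope 0.0031 off(mid) -0.14 px n 32/40 mm/px 2.00
plate front edge normal [0.69 0.72] slope 0.0002 off(mid) 2.29 px n 28/40 mm/px 1.86
stock bottom normal [-0.37  0.93] slope -0.0053 off(mid) -0.00 px n 32/40 mm/px 2.01
stock top normal [-0.36  0.93] slope 0.2927 off(mid) 1.47 px n 8/40 mm/px 1.95
stock toe vert normal [ 1.   -0.07] slope 0.5588 off(mid) 4.22 px n 14/40 mm/px 1.94
blade right normal [ 1.   -0.09] slope 0.0236 off(mid) 2.75 px n 34/40 mm/px 1.96
blade right up normal [ 1.   -0.09] slope -0.0162 off(mid) 2.71 px n 22/40 mm/px 1.96
blade top normal [-0.31  0.95] slope -0.6002 off(mid) 3.51 px n 20/40 mm/px 1.88
```

```bash
cat >> chk.py <<'E'
print('---')
edge('toe vert wide',[85,-15,4],[85,-15,26],hw=9);edge('toe bottom',[85,-14,0],[85,14,0],hw=9)
print('pred toe bottom/top, heel bottom/top',[np.round(px(np.array(q)/1e3)[0],1).tolist() for q in([85,-15,0],[85,-15,30],[0,-15,0],[0,-15,30],[30,-5,30],[0,-5,30])])
gi=cv2.cvtColor(f['img'],6)
for z in(8,15,22):
    p=px(np.array([85,-15,z])/1e3)[0].round().astype(int);q=px(np.array([0,-15,z])/1e3)[0].round().astype(int)
    print('toe z',z,p,gi[p[1],p[0]-9:p[0]+10]);print('heel z',z,q,gi[q[1],q[0]-9:q[0]+10])
E
python3 chk.py | sed -n '/---/,$p'
```

```text
---
toe vert wide normal [ 1.   -0.07] slope 0.9696 off(mid) 6.50 px n 31/40 mm/px 1.94
toe bottom normal [0.67 0.74] slope 0.0041 off(mid) -0.44 px n 36/40 mm/px 1.95
pred toe bottom/top, heel bottom/top [[249.9, 306.4], [249.1, 294.1], [215.5, 292.8], [214.2, 280.7], [229.4, 282.7], [217.4, 278.2]]
toe z 8 [250 303] [69 58 50 49 49 48 49 49 48 47 47 50 64 74 78 79 79 79 80]
heel z 8 [215 290] [76 76 72 68 68 68 68 67 67 55 48 48 47 48 48 48 47 47 47]
toe z 15 [250 300] [48 48 48 48 49 49 49 48 47 47 46 46 47 47 47 55 71 79 80]
heel z 15 [215 287] [76 75 71 68 68 68 68 68 63 53 48 47 48 47 48 47 48 47 47]
toe z 22 [249 297] [48 48 48 48 48 48 49 48 49 47 47 47 47 46 47 47 46 47 56]
heel z 22 [215 284] [75 74 70 67 68 68 67 67 60 51 48 47 48 47 47 47 48 49 49]
```

```bash
python3 -m handwheel '[{"dp":[0,0,0.0005],"delta_rot":[0,0,0]},{"dp":[0,0,0.0005],"delta_rot":[0,0,0]},{"dp":[0,0,0.0005],"delta_rot":[0,0,0]},{"dp":[0,0,0.0005],"delta_rot":[0,0,0]},{"dp":[0,0,0.0005],"delta_rot":[0,0,0]},{"dp":[0,0,0.0005],"delta_rot":[0,0,0]}]'; python3 chk.py | grep -E 'stock bottom|toe bottom|post FR'
```

```text
clock: 29.22
tcp_pos: [0.5613, -0.2569, 0.1018]
orientation: [3.117, 0.378, 0.015]
contact_force: [9.0, 5.2, 8.1]
grip_width: 0.0087
gripper_force: 91.7
post FR vertical normal [ 0.99 -0.12] slope 0.0013 off(mid) -0.21 px n 33/40 mm/px 1.97
stock bottom normal [-0.37  0.93] slope 0.0081 off(mid) 0.10 px n 36/40 mm/px 2.01
toe bottom normal [0.67 0.74] slope 0.0034 off(mid) -0.44 px n 36/40 mm/px 1.95
pred toe bottom/top, heel bottom/top [[249.9, 306.4], [249.1, 294.1], [215.5, 292.8], [214.2, 280.7], [229.4, 282.7], [217.4, 278.2]]
```

Steady: about 10 N on the upright and 14 N on the plate, with the edges matching the expected position to within about 1 mm. Handing in.

```bash
python3 -c "
from bench import r
print(r.hand_in())"
```

```text
the job is handed in; nothing more can be done
None
```

The square stands upright, pressed into the jig corner at about 10 N on the upright and 14 N on the plate, still gripped, and the job is handed in at about 29 s; no verdict came back, and I did not re-measure the bystanders at the end.

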